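# Put the wrench sockets back on their strip in order of size

## Task

The reactor head is bolted down and the four wrench sockets are left standing on the blue mat. Put them back on the black socket strip in order of size, the smallest socket on the smallest yellow spot and so on up to the largest on the largest, each standing upright with its opening up and centred on its own spot. Leave the ratchet handle and the grease tub where they are.

Things in the scene. Friction and masses are not known exactly. Their poses are not given: they have to be found in the camera images.
- socket13: smallest loose chrome wrench socket: round steel cup, 22 mm outside diameter, 38 mm high, 70 g, hexagon opening up. Starts upright on the 3 mm thick blue mat on the bench, 75 mm or more from the next, centre to centre. Origin: centre of its underside; z up its axis; yaw has no meaning
- socket21: second smallest loose chrome wrench socket: round steel cup, 30 mm outside diameter, 42 mm high, 120 g, hexagon opening up. Starts upright on the 3 mm thick blue mat on the bench, 75 mm or more from the next, centre to centre. Origin: centre of its underside; z up its axis; yaw has no meaning
- socket27: second largest loose chrome wrench socket: round steel cup, 38 mm outside diameter, 48 mm high (lowest 12 mm only 31 mm wide, full width from 18 mm up), 200 g, hexagon opening up. Starts upright on the 3 mm thick blue mat on the bench, 75 mm or more from the next, centre to centre. Origin: centre of its underside; z up its axis; yaw has no meaning
- socket32: largest loose chrome wrench socket: round steel cup, 45 mm outside diameter, 54 mm high (lowest 12 mm only 31 mm wide, full width from 18 mm up), 280 g, hexagon opening up. Starts upright on the 3 mm thick blue mat on the bench, 75 mm or more from the next, centre to centre. Origin: centre of its underside; z up its axis; yaw has no meaning
- spot13: smallest of four flat yellow painted spots, 28 mm diameter, the place of the 22 mm socket. They lie in order of size, 62 mm apart, along the middle of the socket strip: a fixed flat black bar, 264 x 80 mm, 10 mm thick, red end caps. Origin: centre of the spot on the strip's top face (z 10 mm); x along the strip towards the larger spots
- spot21: second smallest of four flat yellow painted spots, 36 mm diameter, the place of the 30 mm socket. They lie in order of size, 62 mm apart, along the middle of the socket strip: a fixed flat black bar, 264 x 80 mm, 10 mm thick, red end caps. Origin: centre of the spot on the strip's top face (z 10 mm); x along the strip towards the larger spots
- spot27: second largest of four flat yellow painted spots, 44 mm diameter, the place of the 38 mm socket. They lie in order of size, 62 mm apart, along the middle of the socket strip: a fixed flat black bar, 264 x 80 mm, 10 mm thick, red end caps. Origin: centre of the spot on the strip's top face (z 10 mm); x along the strip towards the larger spots
- spot32: largest of four flat yellow painted spots, 51 mm diameter, the place of the 45 mm socket. They lie in order of size, 62 mm apart, along the middle of the socket strip: a fixed flat black bar, 264 x 80 mm, 10 mm thick, red end caps. Origin: centre of the spot on the strip's top face (z 10 mm); x along the strip towards the larger spots
- ratchet: bystander: loose chrome ratchet handle with a black grip, 244 mm long, 26 mm high, lying beyond the mat and strip, on the right as the robot sees it. Origin: on the bench under the middle of its length; x from head to grip
- tub: bystander: loose grey grease tub with a red screw lid, 68 mm diameter, 58 mm high, standing beyond the mat and strip, on the left. Origin: centre of its underside
Things that resemble listed ones, but are neither listed nor needed, are in the scene too. Leave any orange or red look-alike of the socket21 alone.

How it is judged:
At the end, for the whole second after the job is handed in: Each of the four sockets stands on the strip, opening up (within 0.1 rad of upright, underside within 4 mm of the strip's top), its centre within 10 mm of the centre of the spot of its own size, released and at rest; the ratchet handle and the tub are within 15 mm of where they were (horizontal distance between socket13 and spot13 below 0.01 m and angle between each of socket13, socket21, socket27, socket32's own z axis and vertical below 0.1 rad and z of socket13 in the frame of spot13 between -0.004 and 0.004 m and linear speed of each of socket13, socket21, socket27, socket32 below 0.02 m/s and horizontal distance between socket21 and spot21 below 0.01 m and z of socket21 in the frame of spot21 between -0.004 and 0.004 m and horizontal distance between socket27 and spot27 below 0.01 m and z of socket27 in the frame of spot27 between -0.004 and 0.004 m and horizontal distance between socket32 and spot32 below 0.01 m and z of socket32 in the frame of spot32 between -0.004 and 0.004 m and distance of each of ratchet, tub from where it was at the start of the episode below 0.015 m); the robot touches nothing.
It fails at once if the ratchet handle is disturbed (moved 15 mm or more) (distance of ratchet from where it was at the start of the episode above 0.015 m).
It fails at once if the tub is disturbed (moved 15 mm or more, or tipped) (distance of tub from where it was at the start of the episode above 0.015 m or angle between tub's own z axis and vertical above 0.3 rad).
It also fails if it takes over 99 s, if anything falls off the work surface, if the arm or the gripper's body presses on something with over 40 N, if the wrist force passes 120 N, or if a joint passes its speed limit or range.

## Robot

A 6-joint arm with a two-finger parallel gripper is mounted at the origin on the work surface. World frame = base frame: x ahead of the robot, y to its left, z up, the work surface at z = 0. Lengths are in m, angles in rad, forces in N, time in s.
With the tool pointing down it reaches from about 0.275 to 0.825 m from the base axis. Payload 4.9 kg.
Tool frame: the origin (TCP) lies midway between the tips of the shut fingers; the grasp point (between the pads) lies 19 mm behind it (grip_point_offset is the distance from the TCP to the grasp point, in m); z points along the fingers, y is the line along which they close (so a half turn about z gives the same grasp; the last joint's range is limited). The gripper opens to 85 mm and grips with 20 to 120 N. Pads are 22 mm wide; open, the fingers measure 114 mm over their backs; the gripper's body (76 mm by 85 mm) begins 54 mm behind the grasp point. The pads swing forward as they close: fully open they stand 13 mm farther back than shut.
Start: joints at [1.198, 0.326, -0.193, 1.052, 0, 1.437], TCP at [0.13, 0.534, 0.231] pointing down, gripper open.
Joint ranges: [-2.65, 2.65], [-0.97, 1.79], [-1.3, 1.35], [-1.93, 2.1], [-1.47, 1.37], [-3.14, 3.14]. Speed limits (rad/s): [2.57, 2.57, 3.14, 3.14, 3.14, 3.14].

## Interface

Orientations are given as a rotation vector (axis times angle).
In Python, from cell import * gives the robot as it stands. Calls block until the motion is done:
- movep(position, orientation): joint-space move of the TCP to a pose.
- move_l(position, velocity=0.15, rot=None, until_force=None): straight line of the TCP; rot=None keeps the orientation; velocity is the mean speed in m/s. With until_force (N) it stops when the force on the tool has changed by that much, and returns True; else False.
- set_joints(angles): joint-space move.
- let_go() and grab(newtons=None): open the fingers fully, or close them until they stop; newtons is the grip in N (None keeps the last).
- sleep(seconds).
- ik(position, orientation): joint angles nearest the present ones, or None.
- get_state(): the state.
- grab_frame(name): name is "scene" or "top"; returns a dict with "img" (420x560x3 uint8, red, green, blue), "fx", "fy", "cx", "cy" (pixels), "cam_to_world" (4x4, takes a point from camera to world coordinates). Camera axes: x right, y down, z forward; pixel columns grow to the right and rows downward; lengths in m; the calibration is good to about 2 mm. A picture is of the moment at which its call begins. There is no depth.
A pose or a line that the arm cannot do raises MotionError and nothing moves.
- sign_off(): hands the job in; it is judged then, once.
Trained networks look in the newest picture that a camera, given by its name, has taken for a name from the list of things; names that differ only in an ending like _2 or _b are one class to them, and where a whole thing is asked for, a point or a joint stands for the part that bears it (a point fixed in the world has none). Each returns a list of dicts, best first, with "score" (0 to 1); they miss things now and then, are a little off and sometimes report something else, mostly with a low value. They report only what shows in the picture. A call takes as long as a camera call. They do not tell look-alikes from the thing itself.
- spot_in(camera, name): "centre" ([column, row] in pixels, amid what is visible of it).
- silhouettes(camera, name): "mask" (420x560 bool, what is visible of it) and "centre" ([column, row] in pixels, amid what is visible of it).
- tip_of(camera, name): "centre" ([column, row] in pixels: a listed point, or the origin of a listed thing).
The state is a dict: "clock": time; "q": joint angles; "joint_velocities": joint speeds; "tau": joint torques, N m; "position": TCP position; "eef_rot": TCP orientation; "contact_force": force on the tool from outside, world axes, zero at the start; "wrist_torque": the same for the moment, N m; "finger_gap": opening from 0.0 (shut) to 1.0 (fully open); "grasp_force": force on a finger pad.
Only numpy, scipy, OpenCV 4.12 (cv2) and the standard library are available. Lean on these libraries where they do the work, as an engineer would, in place of code of your own. Each camera call takes 0.05 s, during which the arm holds its last target. There are 200 camera calls.

## Working session

There is one attempt and no reset: what is moved stays moved. The work goes in short steps, each a Python script; the robot and the scene stay as the last script left them, time stands still between calls to the robot, and variables do not carry over. Pictures are saved under pics/ and viewed, at most 14 in all, crops included, and the job is handed in when it is done.

```bash
mkdir -p pics; ls; cat > h.py <<'E'
from cell import *
import numpy as np, cv2
def save(f,n): cv2.imwrite('pics/'+n,cv2.cvtColor(f['img'],cv2.COLOR_RGB2BGR))
def p2w(f,c,z):
    T=np.array(f['cam_to_world']); d=T[:3,:3]@np.array([(c[0]-f['cx'])/f['fx'],(c[1]-f['cy'])/f['fy'],1.])
    o=T[:3,3]; return o+d*(z-o[2])/d[2]
E
python3 - <<'E'
from h import *
f={n:grab_frame(n) for n in('scene','top')}
for n in f:
    save(f[n],n+'0.png'); print(n,np.round(f[n]['cam_to_world'],3).tolist(),f[n]['fx'])
    for o,z in [('socket13',.041),('socket21',.045),('socket27',.051),('socket32',.057),('spot13',.01),('spot21',.01),('spot27',.01),('spot32',.01),('ratchet',.013),('tub',.058)]:
        if n=='top': 
            for fn in (spot_in,tip_of):
              zz=z if fn is spot_in else (.003 if 'sock' in o else min(z,.01))
              print(o,fn.__name__,[(np.round(r['centre']).tolist(),round(r['score'],2),np.round(p2w(f[n],r['centre'],zz),3).tolist()) for r in fn(n,o)][:4])
print(get_state())
E
```

```text
pics
scene [[-0.028, 0.737, -0.676, 1.136], [0.999, 0.008, -0.032, 0.01], [-0.018, -0.676, -0.737, 0.634], [0.0, 0.0, 0.0, 1.0]] 429.0302025135473
top [[0.008, -0.995, 0.099, 0.487], [-1.0, -0.008, 0.006, -0.003], [-0.005, -0.099, -0.995, 0.884], [0.0, 0.0, 0.0, 1.0]] 471.81303173050065
socket13 call [([386.0, 332.0], 0.86, [0.345, -0.193, 0.041]), ([380.0, 261.0], 0.73, [0.469, -0.184, 0.041]), ([424.0, 190.0], 0.69, [0.595, -0.265, 0.041]), ([440.0, 241.0], 0.66, [0.504, -0.292, 0.041])]
socket13 call [([382.0, 333.0], 0.87, [0.338, -0.195, 0.003]), ([376.0, 258.0], 0.68, [0.473, -0.186, 0.003]), ([369.0, 210.0], 0.66, [0.562, -0.174, 0.003]), ([419.0, 192.0], 0.66, [0.597, -0.268, 0.003])]
socket21 call [([386.0, 332.0], 0.86, [0.346, -0.192, 0.045]), ([380.0, 261.0], 0.73, [0.469, -0.183, 0.045]), ([424.0, 190.0], 0.69, [0.595, -0.264, 0.045]), ([440.0, 241.0], 0.66, [0.504, -0.291, 0.045])]
socket21 call [([382.0, 333.0], 0.87, [0.338, -0.195, 0.003]), ([376.0, 258.0], 0.68, [0.473, -0.186, 0.003]), ([369.0, 210.0], 0.66, [0.562, -0.174, 0.003]), ([419.0, 192.0], 0.66, [0.597, -
[... 2744 characters left out ...]
1.1, 'q': array([ 1.19785429e+00,  3.26169887e-01, -1.92587118e-01,  1.05198772e+00,
        1.57270510e-05,  1.43662024e+00]), 'joint_velocities': array([-8.10111462e-04, -4.06476430e-04,  4.89261802e-04, -8.23830395e-04,
       -4.13462291e-05, -3.28016371e-04]), 'tau': array([-8.84962428e-04, -4.43340433e+01,  2.62758601e+01,  1.02483566e-03,
       -7.62747186e-05, -2.77460614e-06]), 'position': array([0.13006022, 0.53443378, 0.23130215]), 'eef_rot': array([-3.74162142e-01, -3.11922951e+00, -8.46616500e-05]), 'contact_force': array([ 1.05629002, -0.44980833,  0.91217625]), 'wrist_torque': array([-0.03043607, -0.0081271 ,  0.03953014]), 'grasp_force': 0.0, 'finger_gap': 1.002414021506405}
```

View pics/top0.png

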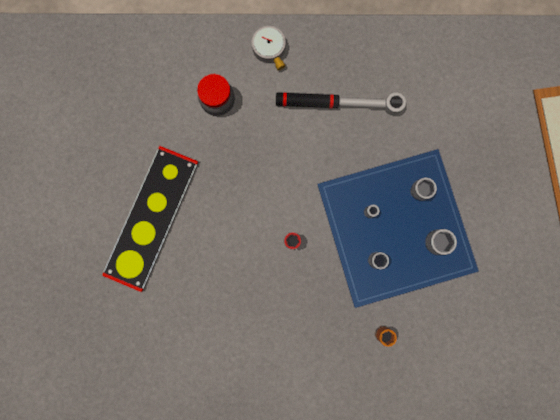

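View pics/scene0.png

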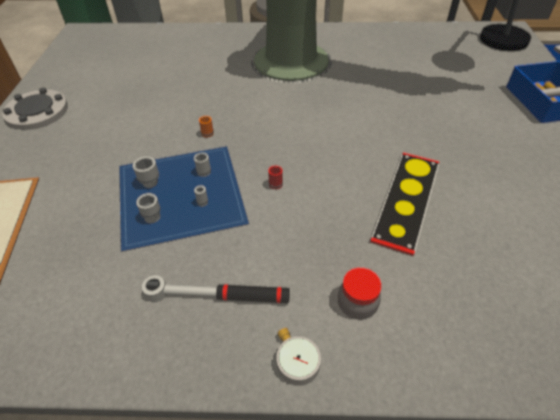

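The top view shows socket13 at (373,211), socket21 at (380,261), socket27 at (425,189) and socket32 at (442,242). The spots run from the smallest at (170,172) to the largest at (130,264). The red socket at (292,241) and the orange one at (388,337) are decoys. In the scene view the sizes agree.

```bash
cat > m.py <<'E'
from h import *
from scipy.optimize import least_squares
PROF={'socket13':[(0,11),(38,11)],'socket21':[(0,15),(42,15)],'socket27':[(0,15.5),(12,15.5),(18,19),(48,19)],'socket32':[(0,15.5),(12,15.5),(18,22.5),(54,22.5)]}
th=np.linspace(0,2*np.pi,60)
def w2p(f,P):
    T=np.linalg.inv(f['cam_to_world']); c=P@T[:3,:3].T+T[:3,3]
    return np.c_[c[:,0]/c[:,2]*f['fx']+f['cx'],c[:,1]/c[:,2]*f['fy']+f['cy']]
def hull(f,n,xy,z0):
    P=np.vstack([np.c_[xy[0]+r/1e3*np.cos(th),xy[1]+r/1e3*np.sin(th),0*th+z0+z/1e3] for z,r in PROF[n]])
    m=cv2.moments(cv2.convexHull(w2p(f,P).astype(np.float32)))
    return np.array([m['m10'],m['m01']])/m['m00'],m['m00']
def sockets(guess,z0,cams=('scene','top')):
    """joint silhouette fit in the cameras; returns xy per socket"""
    F={c:grab_frame(c) for c in cams}; out={}
    S={c:silhouettes(c,'socket27') for c in cams}
    for n,g in guess.items():
        meas={}
        for c in cams:
            p,a=hull(F[c],n,g,z0)
            b=[(np.linalg.norm(np.argwhere(s['mask']).mean(0)[::-1]-p),i) for i,s in enumerate(S[c]) if s['mask'].any()]
            if b and min(b)[0]<12:
                s=S[c][min(b)[1]]; meas[c]=np.argwhere(s['mask']).mean(0)[::-1]; ar=s['mask'].sum()/a
                x=least_squares(lambda q:hull(F[c],n,q,z0)[0]-meas[c],g,diff_step=1e-3).x
                print(n,c,'area ratio %.2f'%ar,np.round(x,4))
                out.setdefault(n,[]).append(x)
    return {n:np.mean(v,0) for n,v in out.items()},F
E
cat > run1.py <<'E'
from m import *
F0=None
g={'socket13':p2w(grab_frame('top'),(373,211),.041)[:2]}
f=grab_frame('top')
for n,p,z in [('socket21',(380,261),.045),('socket27',(425,189),.051),('socket32',(442,242),.057)]: g[n]=p2w(f,p,z)[:2]
so,F=sockets(g,.003)
sp=[]
for c in F:
    hsv=cv2.cvtColor(F[c]['img'],cv2.COLOR_RGB2HSV)
    m=cv2.inRange(hsv,(25,150,90),(35,255,255)); _,_,st,ce=cv2.connectedComponentsWithStats(m)
    I=[i for i in range(1,len(st)) if st[i,4]>60]
    W=sorted([(st[i,4],p2w(F[c],ce[i],.01)[:2]) for i in I],key=lambda t:t[0])
    print(c,[(int(a),np.round(w,4).tolist()) for a,w in W]); sp.append([w for a,w in W])
sp=np.mean(sp,0); print(np.linalg.norm(np.diff(sp,axis=0),axis=1))
d=sp[3]-sp[0]; d/=np.linalg.norm(d); k=np.arange(4)-1.5
sp=sp.mean(0)+np.outer(k,d)*.062; print(sp,d)
import json; json.dump({'so':{n:v.tolist() for n,v in so.items()},'sp':sp.tolist(),'d':d.tolist()},open('w.json','w'))
N=list(so)
for n in N: print(n,so[n],[round(float(np.linalg.norm(so[n]-so[k])),3) for k in N])
E
python3 run1.py
```

```text
socket13 top area ratio 0.91 [ 0.56   -0.1735]
socket21 scene area ratio 1.03 [ 0.471  -0.1813]
socket21 top area ratio 0.93 [ 0.4703 -0.1847]
socket27 scene area ratio 0.99 [ 0.5992 -0.2641]
socket27 top area ratio 0.95 [ 0.5999 -0.266 ]
socket32 scene area ratio 1.01 [ 0.5068 -0.289 ]
socket32 top area ratio 0.97 [ 0.5051 -0.2934]
scene [(194, [0.6327, 0.2025]), (265, [0.5752, 0.2254]), (336, [0.5177, 0.2487]), (378, [0.4613, 0.272])]
top [(197, [0.6316, 0.2006]), (319, [0.5741, 0.2236]), (476, [0.5164, 0.2468]), (642, [0.4589, 0.2699])]
[0.06189017 0.06211733 0.0614992 ]
[[0.63222564 0.20140579]
 [0.5747273  0.22459934]
 [0.51722896 0.24779289]
 [0.45973062 0.27098645]] [-0.92739258  0.37408956]
socket13 [ 0.56003797 -0.17350837] [0.0, 0.09, 0.1, 0.129]
socket21 [ 0.47068438 -0.18299265] [0.09, 0.0, 0.153, 0.114]
socket27 [ 0.59954951 -0.26505755] [0.1, 0.153, 0.0, 0.097]
socket32 [ 0.50593682 -0.29116473] [0.129, 0.114, 0.097, 0.0]
```

```bash
cat > pp.py <<'E'
from m import *
import json,sys
from scipy.spatial.transform import Rotation as Rn
w=json.load(open('w.json')); N=['socket13','socket21','socket27','socket32']
RAD=dict(zip(N,[.011,.015,.019,.0225])); Z=dict(zip(N,[.009,.011,.014,.016]))
def ori(a):
    y=np.array([np.cos(a),np.sin(a),0]); z=np.array([0,0,-1.])
    return Rn.from_matrix(np.c_[np.cross(y,z),y,z]).as_rotvec()
def best(xy,z,a):   # half-turn choice with the smaller last joint
    c=[(abs(q[5]),a+k) for k in(0,np.pi) for q in [ik([*xy,z],ori(a+k))] if q is not None]
    return ori(min(c)[1])
def yaw(n,others):
    xy=np.array(w['so'][n]); cl=[]
    for a in np.arange(0,np.pi,.05):
        u=np.array([np.cos(a),np.sin(a)])
        cl.append((min([np.linalg.norm(xy+s*u*.05-np.array(w['so'][o]))-RAD[o] for o in others for s in(1,-1)]+[.06]),-abs(a-np.pi/2),a))
    return max(cl)
def pp(n,others):
    xy=w['so'][n]; t=w['sp'][N.index(n)]; z=Z[n]; cl,_,a=yaw(n,others); R=best(xy,.12,a)
    movep([*xy,.12],R); move_l([*xy,z],.15); grab(40)
    s=get_state(); print(n,'clear %.3f gap %.3f F %.1f'%(cl,s['finger_gap'],s['grasp_force']),'t',s['clock'])
    move_l([*xy,.13],.2)
    print(' lifted gap %.3f'%get_state()['finger_gap'])
    d=w['d']; R=best(t,.13,np.arctan2(d[0],-d[1]))
    movep([*t,.13],R); move_l([*t,z+.012],.2)
    h=move_l([*t,z+.0055],.03,until_force=4); print(' contact',h,get_state()['position'][2]-z-.007)
    let_go(); move_l([*t,.13],.25); print(' t',get_state()['clock'])
E
python3 - <<'E'
from pp import *
pp('socket32',['socket13','socket21','socket27'])
f=grab_frame('top'); save(f,'a.png'); g=grab_frame('scene'); save(g,'b.png')
E
```

```text
socket32 clear 0.060 gap 0.519 F 40.4 t 5.9
 lifted gap 0.520
 contact True 0.001045602319682734
 t 10.6333
```

View pics/b.png

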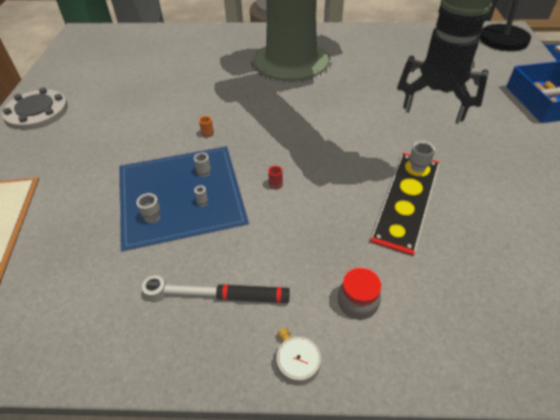

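Socket32 stands upright at about (423,157) on the largest spot at (418,168), possibly a few mm off. I'll place the others and then measure.

```bash
python3 - <<'E'
from pp import *
r=['socket27','socket21','socket13']
while r: n=r.pop(0); pp(n,r)
set_joints([1.9]+list(get_state()['q'][1:]))if 0 else movep([.40,-.05,.25],ori(np.pi/2))
so,F=sockets(dict(zip(N,map(np.array,w['sp']))),.01)
for n in so: e=so[n]-np.array(w['sp'][N.index(n)]); print(n,np.round(e*1e3,1))
save(F['top'],'c.png'); save(F['scene'],'d.png'); print(get_state()['clock'])
E
```

```text
socket27 clear 0.060 gap 0.422 F 40.7 t 14.1
 lifted gap 0.424
 contact True 0.0007950563762463706
 t 18.7833
socket21 clear 0.060 gap 0.334 F 39.4 t 21.8083
 lifted gap 0.343
 contact True 0.0006256015892176425
 t 26.25
socket13 clear 0.060 gap 0.243 F 39.1 t 29.225
 lifted gap 0.244
 contact True 0.00045321178221860176
 t 33.6333
socket13 scene area ratio 0.96 [0.6341 0.2028]
socket21 scene area ratio 0.91 [0.5778 0.2246]
socket21 top area ratio 0.87 [0.5756 0.222 ]
socket27 scene area ratio 0.81 [0.5161 0.25  ]
socket27 top area ratio 0.81 [0.5182 0.2452]
socket32 scene area ratio 0.80 [0.4545 0.276 ]
socket32 top area ratio 0.98 [0.4597 0.2699]
socket13 [1.9 1.4]
socket21 [ 2.  -1.3]
socket27 [-0.1 -0.2]
socket32 [-2.6  2. ]
35.1917
```

View pics/c.png

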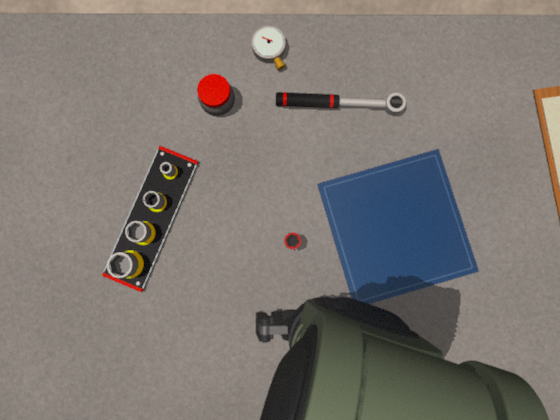

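View pics/d.png

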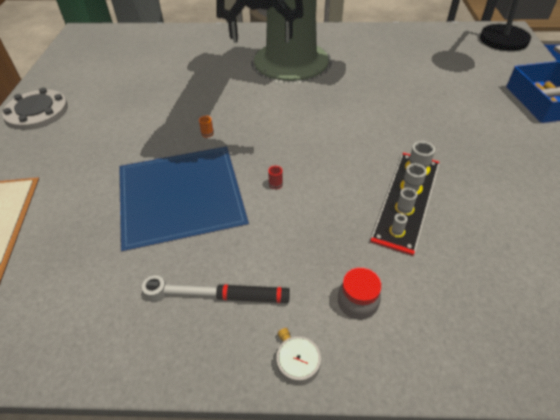

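The top view shows all four sockets upright on their spots, at (169,170), (155,201), (140,232) and (125,264). The tub at (214,92) and the ratchet at (340,101) have not moved. Measured errors are about 3 mm or less, and part of that comes from occlusion.

```bash
python3 -c "
from cell import *
print(sign_off())"
```

```text
the job is handed in; nothing more can be done
None
```

All four sockets stand upright in size order on their own spots, each about 3 mm or less off centre by the cameras; the ratchet handle and tub were not touched, and the job was handed in at about 35 s; the verdict was not reported back.

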